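Ready the hall valet and hold its self-closing tray out at the mark

TASK

Get the hall valet ready for someone going out: lay the clothes brush and the shoehorn flat in their own compartments of the closed tray (set down, not dropped; shoehorn blade towards the hood), then pull the self-closing tray out by its bar until the pointer on its edge stands at the middle of the clip on the side rail, so that the keys behind come out from under the hood. Finish while still holding the tray there with the gripper, as its spring pulls it back; leave the clip where it is set and the box, dish and finial alone.

Things in the scene. Friction and masses are not known exactly. Their poses are not given: they have to be found in the camera images.
- valet: Fixed wooden hall valet on the table, 365 x 250 mm, 80 mm high at its hood. Origin: centre of its underside on the table. Its -x axis is the front, the way the tray pulls out. The hood covers x from +51 to +187 mm, all else is open from above; side rails 32 mm high at y = +-119 mm. Its place and yaw change.
- tray (a joint): How far the pale wooden tray is pulled out along the valet's -x, in m: 0 closed, at most 0.11. A spring always pulls it shut: 4 N closed, 7.5 N at 70 mm (50 N/m), so it slides back if let go. The tray (350 x 222 mm) has a floor 18 mm above the table, outer walls to 28 mm, front wall to 30 mm; two compartments in its open front part, keys in a pocket at the back, under the hood.
- pull_bar (a point): Centre of the tray's pull: a level brass bar, 12 mm thick (along x) and 12 mm high, 110 mm long (along y), carried on two 10 mm posts at y = +-46 mm over the tray's front wall; 70 mm above the table, 34 mm free beneath it. Axes as the valet's; moves with the tray. Can be pinched from above across its 12 mm thickness.
- brush_bay (a point): Centre of the floor of the brush's compartment (at the valet's +y side). 164 mm long along x, 56 mm wide along y, bounded by ribs 8 mm high at its four corners and ends; between x = -40 and +40 mm its sides are open for the fingers. Axes as the valet's; moves with the tray.
- horn_bay (a point): Point on the floor of the shoehorn's compartment (valet's -y side, 100 mm from the brush's) over which the centre of the shoehorn's handle belongs. The compartment runs from x = -54 mm (handle end, at the front, 34 mm wide) to x = +129 mm (blade end, towards the hood, 54 mm wide), with ribs 8 mm high; between x = -30 and +49 mm its sides are open for the fingers. Axes as the valet's; moves with the tray.
- brush_center (a point): Centre (half-way up) of the loose clothes brush lying bristles down: 150 mm long (x), wooden back 44 mm wide (y) and 14 mm thick over a black bristle block 130 x 36 x 18 mm; 32 mm high in all, 120 g. It is the same either way round. Laid in its compartment this point stands 16 mm above the compartment's floor.
- brush: The same brush; origin at the centre of its underside.
- horn_handle (a point): Centre (half-way up) of the wooden handle of the loose shoehorn: handle 95 mm long (x), 22 mm wide (y), 22 mm high; a flat steel blade, 5 mm thick, up to 42 mm wide, runs on from the handle's +x end at the level of its underside, to x = +122 mm. About 100 g, balanced about 12 mm towards the blade. Laid in its compartment this point stands 11 mm above the floor and its +x axis points as the valet's +x, towards the hood.
- blade_tip (a point): End of the shoehorn's blade, half-way through its 5 mm thickness, 122 mm along +x from the handle's centre.
- horn: The same shoehorn; origin at the centre of the underside of its handle.
- pointer (a point): Tip of the pointer, a 4 mm wide brass tongue on the tray's -y edge, 34 mm above the table, reaching over the rail. Axes as the valet's; moves with the tray.
- mark (a point): The mark: middle of the brass clip, 14 mm wide along x, that sits on the valet's -y rail, 34 mm above the table. It is already set, at a different place each time; the pointer is to stand level with it along the valet's x. Can be shifted by a push of 5 N: do not touch. Axes as the valet's.
- rider (a joint): Where the clip is set, in m: equals the value of joint tray at which the pointer stands at the middle of the clip.
- keepsake_box: Dark wooden box, 126 x 96 x 59 mm, a bystander. Origin: centre of its underside.
- dish: Brass bowl, 150 mm across, 35 mm high, a bystander. Origin: centre of its underside.
- finial: Grey metal ornament, 70 mm across, 130 mm high, a bystander. Origin: centre of its underside.
Not all that is in view belongs to the job. Leave any blue or red look-alike of the brush alone.

How it is judged (in metres and radians):
On the way:
1. brush and shoehorn lie flat and released in their compartments, with the tray still closed (x of brush_center in the frame of brush_bay between -0.012 and 0.012 m and y of brush_center in the frame of brush_bay between -0.01 and 0.01 m and z of brush_center in the frame of brush_bay between 0.012 and 0.02 m and angle between each of brush_center, horn_handle's own z axis and vertical below 0.12 rad and angle between the x axis of brush_center and the x axis of brush_bay, either way round below 0.2 rad and x of horn_handle in the frame of horn_bay between -0.013 and 0.013 m and y of horn_handle in the frame of horn_bay between -0.01 and 0.01 m and z of horn_handle in the frame of horn_bay between 0.007 and 0.015 m and angle between the x axis of horn_handle and the x axis of horn_bay, either way round below 0.2 rad and x of blade_tip in the frame of horn_bay above 0.1 m and contact force between the fingers and brush below 0.1 N and contact force between the fingers and horn below 0.1 N and value of joint tray below 0.012 m), for 0.2 s.
At the end, for the whole second after the job is handed in: Fingers hold the tray still (over 2 N), pointer within 7 mm of the clip's middle; brush and shoehorn lie flat and released in their compartments (12 and 13 mm lengthwise, 10 mm sideways, 4 mm in height, 0.2 rad), blade towards the hood (x of brush_center in the frame of brush_bay between -0.012 and 0.012 m and y of brush_center in the frame of brush_bay between -0.01 and 0.01 m and z of brush_center in the frame of brush_bay between 0.012 and 0.02 m and angle between each of brush_center, horn_handle's own z axis and vertical below 0.12 rad and angle between the x axis of brush_center and the x axis of brush_bay, either way round below 0.2 rad and x of horn_handle in the frame of horn_bay between -0.013 and 0.013 m and y of horn_handle in the frame of horn_bay between -0.01 and 0.01 m and z of horn_handle in the frame of horn_bay between 0.007 and 0.015 m and angle between the x axis of horn_handle and the x axis of horn_bay, either way round below 0.2 rad and x of blade_tip in the frame of horn_bay above 0.1 m and contact force between the fingers and brush below 0.1 N and contact force between the fingers and horn below 0.1 N and x of pointer in the frame of mark between -0.007 and 0.007 m and velocity of joint tray between -0.01 and 0.01 m/s and contact force between the fingers and tray above 2 N); the arm keeps its last pose, push and grip.
It fails at once if a bystander (box, dish or finial) shifted by more than 20 mm (distance of any of keepsake_box, dish, finial from where it was at the start of the episode above 0.02 m).
It fails at once if the clip shifted by more than 4 mm (distance of mark from where it was at the start of the episode above 0.004 m).
It fails at once if the brush or the shoehorn dropped or thrown: faster than 0.8 m/s with nothing holding it (a fall of over 30 mm) ((linear speed of brush above 0.8 m/s and contact force between each of the arm, the fingers and brush below 0.05 N) or (linear speed of horn above 0.8 m/s and contact force between each of the arm, the fingers and horn below 0.05 N)).
It also fails if it takes over 72 s, if anything falls off the work surface, if the arm or the gripper's body presses on something with over 40 N, if the wrist force passes 120 N, or if a joint passes its speed limit or range.

ROBOT

A 6-joint arm with a two-finger parallel gripper is mounted at the origin on the work surface. World frame = base frame: x ahead of the robot, y to its left, z up, the work surface at z = 0. Lengths are in mm, angles in rad, forces in N, time in s.
With the tool pointing down it reaches from about 300 to 775 mm from the base axis. Payload 14.6 kg.
Tool frame: the origin (TCP) lies on the centre line of the jaws, within the pads' length; the fingertips stand manip.finger_overhang ahead of it and the grasp point (between the pads) lies 11 mm behind it (manip.finger_overhang is the distance from the TCP to the fingertips, in mm); y points along the fingers, x is the direction in which the jaws open and shut, and the axes are right-handed (so a half turn about y gives the same grasp; the last joint's range is limited). The gripper opens to 94 mm and grips with 3 to 60 N. Pads are 16 mm wide; open, the fingers measure 119 mm over their backs; the gripper's body (75 mm by 177 mm) begins 78 mm behind the grasp point.
Start: joints at [-1.215, 0.3, 1.521, -0, 1.321, -0.067], TCP at [225.666, -501.562, 213.446] pointing down, gripper open.
Joint ranges: [-3.03, 3.03], [-0.79, 2.21], [0.23, 2.52], [-1.04, 4.18], [0, 3.07], [-2.55, 2.55]. Speed limits (rad/s): [2.22, 2.22, 2.57, 3.14, 3.14, 3.14].

INTERFACE

Orientations are given as [roll, pitch, yaw] about the fixed x, y, z axes, in that order (R = Rz(yaw) Ry(pitch) Rx(roll)).
In Python, from cell import monitor, viewer, ticket, manip gives the robot as it stands.
- The arm moves only by the shell command python3 -m jog 'ROWS' [FORCE]. ROWS is JSON, a list of rows, each an object of numbers: "grip": the finger opening in cm, from 0 to 9.4; "dx", "dy", "dz": the shift along the tool's x, y, z in cm; "spin": the turn about the tool's y in degrees. In form: [{"grip": .., "dx": .., "dy": .., "dz": .., "spin": ..}, ...]. A call has 1 to 20 rows; each row is the pose to reach, as a shift and turn from the pose commanded when the call began, along the tool's axes at that moment; what a row does not reach only later rows make up. A row lasts 1/8 s, in which the tool goes at most 62.5 mm and 10.7 degrees, less where a joint would pass 70% of its speed; a pose out of reach is approached as far as the arm can. A call with a gripper value outside its range is refused whole. The fingers move at their own pace and stop on an object; FORCE is the grip in N (left out, the last holds). Time passes only in rows, so rows that repeat a pose let the fingers close. It gives the time, the measured TCP pose, the force and the opening at its end, in the units of the state.
- monitor.read_state(): the state, without advancing time (a new reading comes with each control period).
- viewer.camera(name): name is "scene" or "top"; returns a dict with "color" (420x560x3 uint8, red, green, blue), "vertical_fov" (degrees; the focal length in pixels is half the picture's height over the tangent of half this angle, whatever the lens; pixels are square), "cx", "cy" (the principal point, pixels), "rvec" (rotation vector, rad) and "tvec" (3), from world to camera coordinates, as OpenCV has them. Camera axes: x right, y down, z forward; pixel columns grow to the right and rows downward; lengths in mm; the calibration is good to about 2 mm. A picture is of the moment at which its call begins. There is no depth.
- ticket.sign_off(): hands the job in, once; it reports no verdict.
The state is a dict: "clock": time; "joints": joint angles; "qd": joint speeds; "effort": joint torques, N m; "eef_pos": TCP position; "eef_rot": TCP orientation; "wrist_force": force on the tool from outside, world axes, zero at the start; "moment": the same for the moment, N m; "finger_gap": finger opening in mm.
Only numpy, scipy, OpenCV 4.12 (cv2) and the standard library are available. Lean on these libraries where they do the work, as an engineer would, in place of code of your own. Each camera call takes 0.05 s, during which the arm holds its last target. There are 200 camera calls.

## Working session

There is one attempt and no reset: what is moved stays moved. The work goes in short steps, Python scripts to look and compute and a shell command to move; the robot and the scene stay as the last step left them, time stands still between calls to the robot, and variables do not carry over. Pictures are saved under pics/ and viewed, about 8 in all and at most 12, crops included, and the job is handed in when it is done.

```bash
mkdir -p pics; cat > h.py <<'E'
import numpy as np, cv2
from scipy.spatial.transform import Rotation as Ro
from cell import monitor, viewer, ticket, manip
def snap(n,f=None):
    c=viewer.camera(n)
    if f: cv2.imwrite('pics/'+f,c['color'][:,:,::-1])
    return c
def cam(c):
    h=c['color'].shape[0]; f=h/2/np.tan(np.radians(c['vertical_fov'])/2)
    K=np.array([[f,0,c['cx']],[0,f,c['cy']],[0,0,1.]]); R=cv2.Rodrigues(np.array(c['rvec'],float))[0]
    return K,R,np.array(c['tvec'],float).ravel()
def ray(c,uv,z):
    K,R,t=cam(c); o=-R.T@t
    uv=np.atleast_2d(uv).astype(float)
    d=(R.T@np.linalg.inv(K)@np.c_[uv,np.ones(len(uv))].T).T
    return o+d*((z-o[2])/d[:,2])[:,None]
def proj(c,p):
    K,R,t=cam(c); q=(K@(R@np.atleast_2d(p).T+t[:,None])).T
    return q[:,:2]/q[:,2:]
def tool():
    s=monitor.read_state(); return np.array(s['eef_pos']),Ro.from_euler('xyz',s['eef_rot']).as_matrix(),s
E
python3 - <<'E'
from h import *
for n in('top','scene'):
    c=snap(n,n+'0.png'); K,R,t=cam(c); print(n,K[0,0],c['cx'],c['cy'],-R.T@t,c.keys())
p,R,s=tool();print(p,R.round(3),s,manip.finger_overhang)
E
```

```text
top 467.6505762096731 276.7743864067152 214.13953750028028 [ 204.04295519  -23.07361833 1815.45149369] dict_keys(['color', 'vertical_fov', 'cx', 'cy', 'rvec', 'tvec'])
scene 508.20675719438134 280.5653432185407 215.24014601614564 [1080.55732031  589.81867768 1322.73814686] dict_keys(['color', 'vertical_fov', 'cx', 'cy', 'rvec', 'tvec'])
[ 225.60430393 -501.36133835  212.98995695] [[ 0.41  -0.     0.912]
 [-0.912  0.001  0.41 ]
 [-0.001 -1.     0.   ]] {'clock': 0.1, 'joints': array([-1.21459170e+00,  3.00344358e-01,  1.52150045e+00,  3.11450438e-05,
        1.32069502e+00, -6.65745994e-02]), 'qd': array([ 0.00038475, -0.00211624, -0.00120006, -0.00054078, -0.00173842,
       -0.00016882]), 'effort': array([ 1.91109444e-03, -5.32643867e+01, -3.53282368e+01,  7.10166176e-02,
        2.35077215e-02, -4.65690641e-05]), 'eef_pos': array([ 225.60430393, -501.36133835,  212.98995695]), 'eef_rot': array([-1.57070321e+00,  9.43073045e-04, -1.14802478e+00]), 'wrist_force': array([-0.11353417, -0.73804605, -0.34658171]), 'moment': array([-0.0190984 , -0.00276742, -0.02666168]), 'finger_gap': 94.05352949433407} 8.0
```

View pics/top0.png

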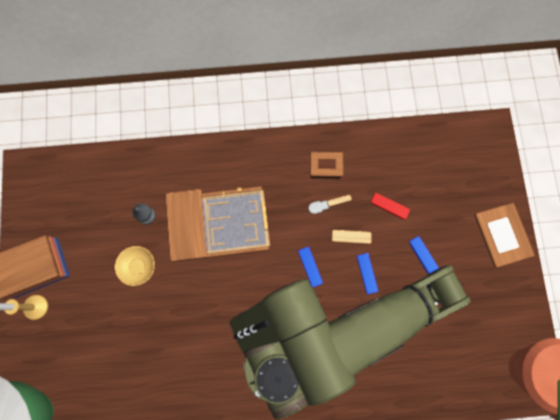

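View pics/scene0.png

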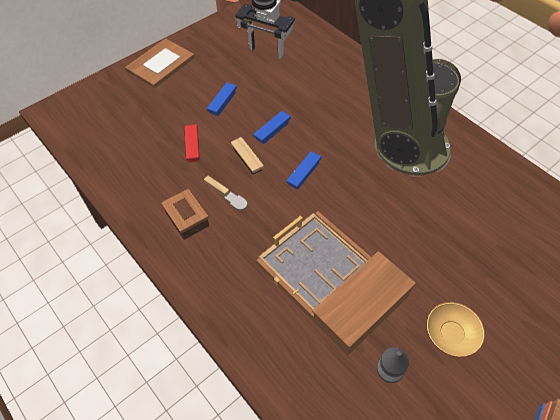

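The top view shows the hood at (185,224) and the bar at about (265,208). The shoehorn is at (330,204) with its blade to the left, the brush at (352,237), and there are blue and red decoys. I'll enlarge both views next.

```bash
python3 - <<'E'
from h import *
a=cv2.imread('pics/top0.png')[160:270,160:390]; b=cv2.imread('pics/scene0.png')[200:360,235:430]
a=cv2.resize(a,None,fx=3.4,fy=3.4,interpolation=cv2.INTER_CUBIC); 
cv2.imwrite('pics/a.png',a)
b=cv2.resize(b,None,fx=3.7,fy=3.7,interpolation=cv2.INTER_CUBIC);cv2.imwrite('pics/b.png',b)
E
```

```text
(no output)
```

View pics/a.png

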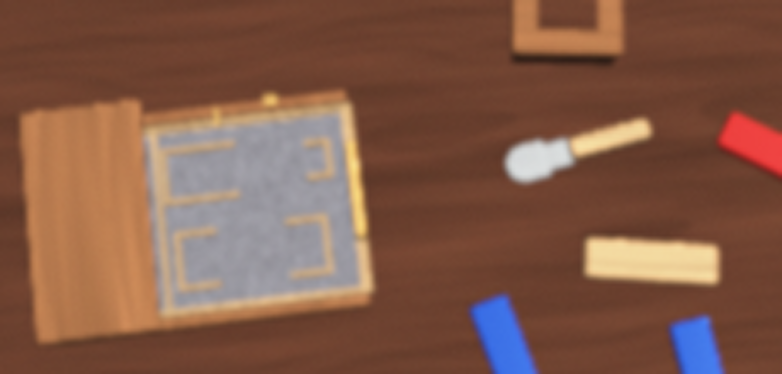

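View pics/b.png

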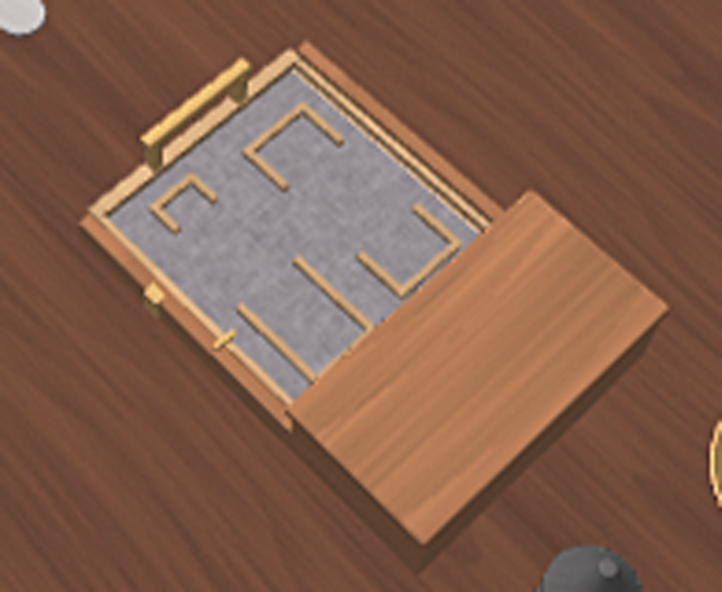

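The top crop shows the pointer tongue near px (223.5,193.5) and the clip near (239,189). The scene crop shows the bar, ribs and hood corners clearly. I'll cast these onto their planes.

```bash
cat > m.py <<'E'
from h import *
T=snap('top');S=snap('scene')
A=lambda p:(np.array(p,float)+.5)/3.4-.5+[160,160]
B=lambda p:(np.array(p,float)+.5)/3.7-.5+[235,200]
def fit(w,P):  # valet->world planar
    w=np.array(w)[:,:2];P=np.array(P,float);wc,pc=w.mean(0),P.mean(0);a=w-wc;b=P-pc
    th=np.arctan2((b[:,0]*a[:,1]-b[:,1]*a[:,0]).sum(),(a*b).sum())
    R=np.array([[np.cos(th),-np.sin(th)],[np.sin(th),np.cos(th)]]);t=wc-R@pc
    return th,t,R,np.linalg.norm(w-(P@R.T+t),axis=1)
H=[(187,-125),(51,-125),(51,125),(187,125)]
f1=fit(ray(T,A([(21,115),(140,100),(162,328),(39,343)]),80),H)
f2=fit(ray(S,B([(423,545),(290,412),(530,191),(667,308)]),80),H)
for f in(f1,f2):print('valet th %.4f'%f[0],f[1],f[3].round(1))
def loc(f,w):return ((np.array(w)[:,:2]-f[1])@f[2]).round(1)
print('clip',loc(f1,ray(T,A([(269,99)]),36)),loc(f2,ray(S,B([(154,293)]),36)))
print('pointer',loc(f1,ray(T,A([(216,114)]),34)),loc(f2,ray(S,B([(223,340)]),34)))
print('bar',loc(f1,ray(T,A([(352,150),(362,238)]),76)),loc(f2,ray(S,B([(145,140),(245,65)]),76)))
print('brushbay',loc(f1,ray(T,A([(176,234),(182,291),(326,216),(331,273)]),26)),loc(f2,ray(S,B([(404,294),(458,243),(247,153),(304,106)]),26)))
print('hornbay end',loc(f1,ray(T,A([(329,141),(333,177)]),26)),loc(f2,ray(S,B([(153,208),(193,178)]),26)))
def masks(c,win,lo,hi):
    x0,y0,x1,y1=win;h=cv2.cvtColor(c['color'][y0:y1,x0:x1],cv2.COLOR_RGB2HSV)
    m=cv2.inRange(h,lo,hi);n,l,s,ce=cv2.connectedComponentsWithStats(m);k=1+s[1:,4].argmax()
    pts=np.argwhere(l==k)[:,::-1]+[x0,y0];return pts
def axis(w):
    w=w[:,:2];c=w.mean(0);U=np.linalg.svd(w-c,full_matrices=False)[2];d=U[0];l=(w-c)@U.T
    return c.round(1),((l.max(0)+l.min(0))/2).round(1),(np.ptp(l,axis=0)).round(1),'ang %.3f'%(np.arctan2(d[1],d[0])%np.pi)
for c,n,wb,wh in((T,'T',(325,225,380,250),(320,190,360,215)),(S,'S',(225,130,270,180),(200,170,235,200))):
    pb=masks(c,wb,(10,60,150),(30,160,255));ph=masks(c,wh,(10,60,130),(30,200,255))
    print(n,'brush',axis(ray(c,pb,32)),'handle',axis(ray(c,ph,22)))
    pl=masks(c,(300,185,335,220) if n=='T' else (220,185,255,215),(0,0,140),(180,60,255));print('blade',axis(ray(c,pl,5)))
E
python3 m.py
```

```text
valet th 1.6097 [558.00955864 179.29807525] [4.5 5.  5.  4.5]
valet th 1.6126 [564.13375797 182.00413791] [5.7 4.8 4.7 4.1]
clip [[ -90.5 -124.8]] [[ -95.1 -121. ]]
pointer [[ -27.6 -115.3]] [[ -32.1 -109. ]]
bar [[-178.7  -43.4]
 [-177.8   57.5]] [[-181.   -50.6]
 [-177.8   53.7]]
brushbay [[  32.8   17.5]
 [  32.4   83.7]
 [-139.7   18.2]
 [-137.7   84.4]] [[  31.9   20.6]
 [  30.5   82.8]
 [-139.1   20. ]
 [-139.1   84.5]]
hornbay end [[-153.3  -68.9]
 [-153.   -26.1]] [[-153.7  -68.5]
 [-151.9  -27.1]]
T brush (array([ 460.8, -326.4]), array([-0.7,  0.2]), array([151. ,  47.9]), 'ang 1.426') handle (array([ 610.8, -295.5]), array([-1.3,  0.1]), array([97.9, 30.6]), 'ang 1.756')
blade (array([ 595.1, -211.6]), array([1.3, 0.5]), array([78.3, 47.1]), 'ang 1.786')
S brush (array([ 466.5, -324.4]), array([-1.2,  0.3]), array([149.6,  44.6]), 'ang 1.423') handle (array([ 614.8, -295.2]), array([-0.5,  0.1]), array([94.3, 23.3]), 'ang 1.747')
blade (array([ 598.6, -212.7]), array([-1.5,  0.2]), array([75.4, 42.6]), 'ang 1.755')
```

```bash
cat > go.py <<'E'
import sys
from h import *
p,R,s=tool();x,y,z,yaw=map(float,sys.argv[1:5])
d=R.T@(np.array([x,y,z])-p)/10
cur=np.degrees(np.arctan2(R[1,0],R[0,0]));sp=-((yaw-cur+180)%360-180)
print('pos',p.round(1),'yaw %.1f'%cur,'gap %.1f F'%s['finger_gap'],s['wrist_force'].round(1),'t',round(s['clock'],2),'| dx %.2f dy %.2f dz %.2f spin %.1f'%(*d,sp))
E
python3 go.py 464 -325 110 -8.4
```

```text
pos [ 225.6 -501.4  213.1] yaw -65.8 gap 94.5 F [-0.2 -0.5 -0.6] t 0.2 | dx -6.30 dy 10.32 dz 28.98 spin -57.4
```

```bash
python3 -m jog '[{"dx":-1.5,"dy":2,"dz":5,"spin":-10},{"dx":-3,"dy":4,"dz":10,"spin":-20},{"dx":-4,"dy":6,"dz":15,"spin":-30},{"dx":-5,"dy":8,"dz":20,"spin":-40},{"dx":-6,"dy":10,"dz":25,"spin":-50},{"dx":-6.3,"dy":10.3,"dz":29,"spin":-57.4},{"dx":-6.3,"dy":10.3,"dz":29,"spin":-57.4},{"dx":-6.3,"dy":10.3,"dz":29,"spin":-57.4},{"dx":-6.3,"dy":10.3,"dz":29,"spin":-57.4},{"dx":-6.3,"dy":10.3,"dz":29,"spin":-57.4}]' 20; python3 go.py 464 -325 15 -8.4
```

```text
pos [ 225.6 -501.4  213.1] yaw -65.8 gap 94.5 F [-0.2 -0.5 -0.6] t 0.2 | dx -6.30 dy 19.82 dz 28.98 spin -57.4validation failed for argument at $[0]...
```

```bash
python3 -m jog '[{"grip":9.4,"dx":-1.5,"dy":2,"dz":5,"spin":-10},{"grip":9.4,"dx":-3,"dy":4,"dz":10,"spin":-20},{"grip":9.4,"dx":-4,"dy":6,"dz":15,"spin":-30},{"grip":9.4,"dx":-5,"dy":8,"dz":20,"spin":-40},{"grip":9.4,"dx":-6,"dy":10,"dz":25,"spin":-50},{"grip":9.4,"dx":-6.3,"dy":10.3,"dz":29,"spin":-57.4},{"grip":9.4,"dx":-6.3,"dy":10.3,"dz":29,"spin":-57.4},{"grip":9.4,"dx":-6.3,"dy":10.3,"dz":29,"spin":-57.4},{"grip":9.4,"dx":-6.3,"dy":10.3,"dz":29,"spin":-57.4},{"grip":9.4,"dx":-6.3,"dy":10.3,"dz":29,"spin":-57.4}]' 20; python3 go.py 464 -325 15 -8.4
```

```text
clock: 1.45
eef_pos: [463.8, -325.7, 110.7]
eef_rot: [-1.571, -0.0, -0.148]
wrist_force: [-0.3, -0.0, -0.7]
finger_gap: 93.9
pos [ 463.8 -325.7  110.7] yaw -8.5 gap 93.9 F [-0.3 -0.  -0.7] t 1.45 | dx 0.01 dy 9.57 dz 0.08 spin -0.1
```

```bash
python3 -m jog '[{"grip":9.4,"dx":0,"dy":4,"dz":0.1,"spin":0},{"grip":9.4,"dx":0,"dy":7,"dz":0.1,"spin":0},{"grip":9.4,"dx":0,"dy":9,"dz":0.1,"spin":0},{"grip":9.4,"dx":0,"dy":9.6,"dz":0.1,"spin":0},{"grip":9.4,"dx":0,"dy":9.6,"dz":0.1,"spin":0},{"grip":3,"dx":0,"dy":9.6,"dz":0.1,"spin":0},{"grip":3,"dx":0,"dy":9.6,"dz":0.1,"spin":0},{"grip":3,"dx":0,"dy":9.6,"dz":0.1,"spin":0},{"grip":3,"dx":0,"dy":9.6,"dz":0.1,"spin":0},{"grip":3,"dx":0,"dy":9.6,"dz":0.1,"spin":0},{"grip":3,"dx":0,"dy":9.6,"dz":0.1,"spin":0},{"grip":3,"dx":0,"dy":9.6,"dz":0.1,"spin":0},{"grip":3,"dx":0,"dy":9.6,"dz":0.1,"spin":0},{"grip":3,"dx":0,"dy":7,"dz":0,"spin":0},{"grip":3,"dx":0,"dy":3,"dz":0,"spin":0},{"grip":3,"dx":0,"dy":-1,"dz":0,"spin":0},{"grip":3,"dx":0,"dy":-1,"dz":0,"spin":0}]' 20; python3 go.py 512 125 120 2.3
```

```text
clock: 3.58
eef_pos: [465.4, -325.9, 123.3]
eef_rot: [-1.573, -0.005, -0.146]
wrist_force: [0.3, 0.8, -1.6]
finger_gap: 43.6
pos [ 465.4 -325.9  123.3] yaw -8.4 gap 43.6 F [ 0.3  0.8 -1.6] t 3.58 | dx -1.95 dy 0.20 dz 45.29 spin -10.7
```

```bash
python3 -m jog '[{"grip":3,"dx":-0.1,"dy":0.2,"dz":3,"spin":-1},{"grip":3,"dx":-0.3,"dy":0.2,"dz":7,"spin":-2},{"grip":3,"dx":-0.5,"dy":0.2,"dz":12,"spin":-3},{"grip":3,"dx":-0.7,"dy":0.2,"dz":17,"spin":-4},{"grip":3,"dx":-1,"dy":0.2,"dz":22,"spin":-5},{"grip":3,"dx":-1.2,"dy":0.2,"dz":27,"spin":-6},{"grip":3,"dx":-1.4,"dy":0.2,"dz":32,"spin":-7},{"grip":3,"dx":-1.6,"dy":0.2,"dz":37,"spin":-8},{"grip":3,"dx":-1.8,"dy":0.2,"dz":42,"spin":-10},{"grip":3,"dx":-1.9,"dy":0.2,"dz":45,"spin":-10.7},{"grip":3,"dx":-1.9,"dy":0.2,"dz":45.3,"spin":-10.7},{"grip":3,"dx":-1.9,"dy":0.2,"dz":45.3,"spin":-10.7},{"grip":3,"dx":-1.9,"dy":0.2,"dz":45.3,"spin":-10.7}]' 20; python3 go.py 512 125 60 2.3; python3 -m jog '[{"grip":3,"dx":0,"dy":2,"dz":0,"spin":0},{"grip":3,"dx":0,"dy":4,"dz":0,"spin":0},{"grip":3,"dx":0,"dy":6,"dz":0,"spin":0},{"grip":3,"dx":0,"dy":6,"dz":0,"spin":0},{"grip":3,"dx":0,"dy":6,"dz":0,"spin":0}]'; python3 - <<'E'
from h import *
a=snap('top')['color'][160:270,160:290];b=snap('scene')['color'][190:360,225:430]
a=cv2.resize(a,None,fx=3,fy=3,interpolation=2);b=cv2.resize(b,None,fx=2,fy=2,interpolation=2)
o=np.zeros((340,800,3),'uint8');o[:330,:390]=a;o[:340,390:800]=b;cv2.imwrite('pics/c.png',o[:,:,::-1])
E
```

```text
clock: 5.2
eef_pos: [511.4, 124.8, 118.2]
eef_rot: [-1.571, 0.0, 0.039]
wrist_force: [-0.2, -0.0, -1.4]
finger_gap: 43.8
pos [511.4 124.8 118.2] yaw 2.3 gap 43.8 F [-0.2 -0.  -1.4] t 5.2 | dx 0.06 dy 5.82 dz 0.01 spin -0.0
clock: 5.82
eef_pos: [511.9, 125.5, 59.3]
eef_rot: [-1.571, -0.001, 0.04]
wrist_force: [0.9, 0.9, -0.6]
finger_gap: 43.5
```

View pics/c.png

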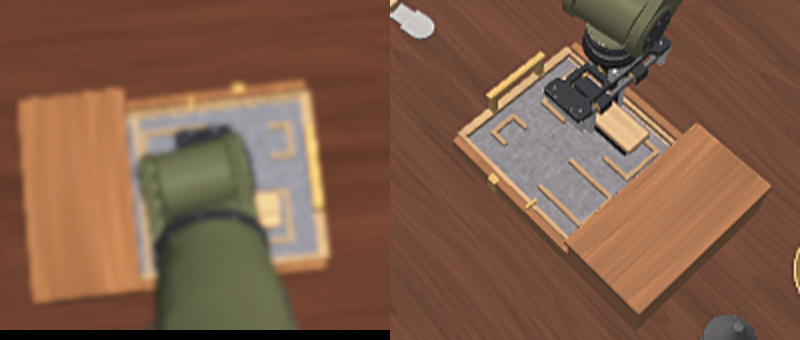

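The top view shows the front end of the held brush at crop (279,193–224). The scene view shows its hood-side end near (627,148) and (648,130). I'll check its fit in the bay from those edges.

```bash
python3 - <<'E'
from m import *
print('---')
A3=lambda p:(np.array(p,float)+.5)/3-.5+[160,160]
B2=lambda p:(np.array(p,float)-[390,0]+.5)/2-.5+[225,190]
print(loc(f1,ray(T,A3([(279,193),(279,224)]),76)),'bay',loc(f1,ray(T,A([(326,216),(331,273)]),26)))
print(loc(f2,ray(S,B2([(627,148),(648,130)]),76)))
E
```

```text
valet th 1.6097 [558.00955864 179.29807525] [4.5 5.  5.  4.5]
valet th 1.6126 [564.13375797 182.00413791] [5.7 4.8 4.7 4.1]
clip [[ -90.5 -124.8]] [[ -95.1 -121. ]]
pointer [[ -27.6 -115.3]] [[ -32.1 -109. ]]
bar [[-178.7  -43.4]
 [-177.8   57.5]] [[-181.   -50.6]
 [-177.8   53.7]]
brushbay [[  32.8   17.5]
 [  32.4   83.7]
 [-139.7   18.2]
 [-137.7   84.4]] [[  31.9   20.6]
 [  30.5   82.8]
 [-139.1   20. ]
 [-139.1   84.5]]
hornbay end [[-153.3  -68.9]
 [-153.   -26.1]] [[-153.7  -68.5]
 [-151.9  -27.1]]Traceback (most recent call last):
  File "<stdin>", line 1, in <module>
  File "m.py", line 28, in <module>
    pb=masks(c,wb,(10,60,150),(30,160,255));ph=masks(c,wh,(10,60,130),(30,200,255))
  File "m.py", line 22, in masks
    m=cv2.inRange(h,lo,hi);n,l,s,ce=cv2.connectedComponentsWithStats(m);k=1+s[1:,4].argmax()
                                                                            ~~~~~~~~~~~~~~^^
ValueError: attempt to get argmax of an empty sequence
```

```bash
sed -i '/^for c,n,wb/,$d' m.py; python3 - <<'E' | tail -4
from m import *
A3=lambda p:(np.array(p,float)+.5)/3-.5+[160,160]
B2=lambda p:(np.array(p,float)-[390,0]+.5)/2-.5+[225,190]
print(loc(f1,ray(T,A3([(279,193),(279,224)]),76)).tolist())
print(loc(f2,ray(S,B2([(627,148),(648,130)]),76)).tolist())
E
```

```text
[-153.   -26.1]] [[-153.7  -68.5]
 [-151.9  -27.1]]
[[-129.9, 29.6], [-125.4, 68.9]]
[[12.4, 32.2], [12.9, 74.2]]
```

```bash
python3 -m jog '[{"grip":3,"dx":0,"dy":1,"dz":0.2,"spin":0},{"grip":3,"dx":0,"dy":1.8,"dz":0.2,"spin":0},{"grip":3,"dx":0,"dy":2.2,"dz":0.2,"spin":0},{"grip":3,"dx":0,"dy":2.4,"dz":0.2,"spin":0},{"grip":3,"dx":0,"dy":2.5,"dz":0.2,"spin":0},{"grip":3,"dx":0,"dy":2.55,"dz":0.2,"spin":0},{"grip":3,"dx":0,"dy":2.6,"dz":0.2,"spin":0},{"grip":3,"dx":0,"dy":2.6,"dz":0.2,"spin":0}]'; python3 go.py 512 125 33 2.3
```

```text
clock: 7.12
eef_pos: [511.4, 127.8, 32.5]
eef_rot: [-1.571, -0.0, 0.041]
wrist_force: [-0.7, 0.2, -1.1]
finger_gap: 43.5
pos [511.4 127.8  32.5] yaw 2.3 gap 43.5 F [-0.7  0.2 -1.1] t 7.12 | dx 0.05 dy -0.05 dz -0.28 spin 0.0
```

```bash
python3 -m jog '[{"grip":3,"dx":0,"dy":0.1,"dz":0,"spin":0},{"grip":3,"dx":0,"dy":0.2,"dz":0,"spin":0},{"grip":3,"dx":0,"dy":0.2,"dz":0,"spin":0}]'; python3 -m jog '[{"grip":5,"dx":0,"dy":0,"dz":0,"spin":0},{"grip":6,"dx":0,"dy":0,"dz":0,"spin":0},{"grip":6,"dx":0,"dy":0,"dz":0,"spin":0},{"grip":6,"dx":0,"dy":0,"dz":0,"spin":0},{"grip":6,"dx":0,"dy":-3,"dz":0,"spin":0},{"grip":6,"dx":0,"dy":-6,"dz":0,"spin":0},{"grip":6,"dx":0,"dy":-9,"dz":0,"spin":0},{"grip":6,"dx":0,"dy":-9,"dz":0,"spin":0},{"grip":6,"dx":0,"dy":-9,"dz":0,"spin":0}]'; python3 go.py 611 -283 110 10.4
```

```text
clock: 7.5
eef_pos: [511.5, 127.9, 32.2]
eef_rot: [-1.571, -0.0, 0.041]
wrist_force: [-11.6, -2.3, 24.1]
finger_gap: 44.1
clock: 8.62
eef_pos: [511.0, 127.7, 119.5]
eef_rot: [-1.571, 0.001, 0.04]
wrist_force: [0.5, -0.5, -0.6]
finger_gap: 60.3
pos [511.  127.7 119.5] yaw 2.3 gap 60.3 F [ 0.5 -0.5 -0.6] t 8.62 | dx 8.33 dy 0.94 dz -41.44 spin -8.1
```

```bash
python3 -m jog '[{"grip":6,"dx":0.5,"dy":0.5,"dz":-4,"spin":-1},{"grip":6,"dx":1.5,"dy":0.9,"dz":-9,"spin":-2},{"grip":6,"dx":2.5,"dy":0.9,"dz":-14,"spin":-3},{"grip":6,"dx":3.5,"dy":0.9,"dz":-19,"spin":-4},{"grip":6,"dx":4.5,"dy":0.9,"dz":-24,"spin":-5},{"grip":6,"dx":5.5,"dy":0.9,"dz":-29,"spin":-6},{"grip":6,"dx":6.5,"dy":0.9,"dz":-34,"spin":-7},{"grip":6,"dx":7.5,"dy":0.9,"dz":-39,"spin":-8},{"grip":6,"dx":8.3,"dy":0.9,"dz":-41.4,"spin":-8.1},{"grip":6,"dx":8.3,"dy":0.9,"dz":-41.4,"spin":-8.1},{"grip":6,"dx":8.3,"dy":0.9,"dz":-41.4,"spin":-8.1},{"grip":6,"dx":8.3,"dy":0.9,"dz":-41.4,"spin":-8.1}]'; python3 go.py 610.6 -283.5 10.5 10.4;  python3 - <<'E'
from h import *
a=snap('top')['color'][160:270,160:290];b=snap('scene')['color'][190:360,225:430]
a=cv2.resize(a,None,fx=3,fy=3,interpolation=2);b=cv2.resize(b,None,fx=2,fy=2,interpolation=2)
o=np.zeros((340,800,3),'uint8');o[:330,:390]=a;o[:340,390:800]=b;cv2.imwrite('pics/d.png',o[:,:,::-1])
E
```

```text
clock: 10.12
eef_pos: [611.1, -281.4, 111.3]
eef_rot: [-1.57, 0.0, 0.183]
wrist_force: [0.4, -0.1, -0.4]
finger_gap: 60.0
pos [ 611.1 -281.4  111.3] yaw 10.5 gap 60.0 F [ 0.4 -0.1 -0.4] t 10.12 | dx -0.08 dy 10.08 dz -0.20 spin 0.1
```

View pics/d.png

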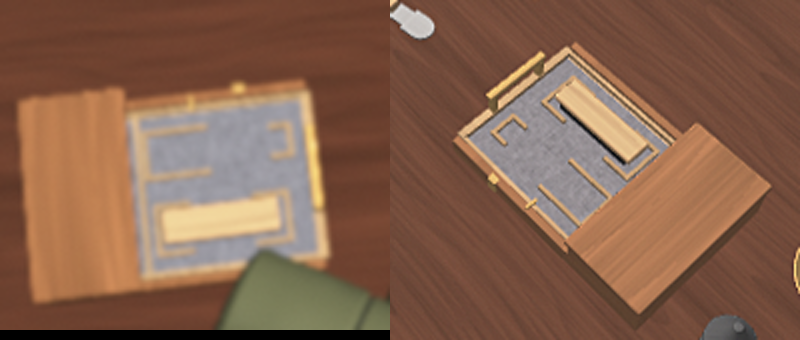

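The brush lies in its bay in both views, at crop (162–281, 200–243). Next I'll pick up the shoehorn.

```bash
python3 -m jog '[{"grip":6,"dx":-0.1,"dy":4,"dz":-0.2,"spin":0},{"grip":6,"dx":-0.1,"dy":7,"dz":-0.2,"spin":0},{"grip":6,"dx":-0.1,"dy":9,"dz":-0.2,"spin":0},{"grip":6,"dx":-0.1,"dy":10,"dz":-0.2,"spin":0},{"grip":6,"dx":-0.1,"dy":10,"dz":-0.2,"spin":0},{"grip":1,"dx":-0.1,"dy":10,"dz":-0.2,"spin":0},{"grip":1,"dx":-0.1,"dy":10,"dz":-0.2,"spin":0},{"grip":1,"dx":-0.1,"dy":10,"dz":-0.2,"spin":0},{"grip":1,"dx":-0.1,"dy":10,"dz":-0.2,"spin":0},{"grip":1,"dx":-0.1,"dy":10,"dz":-0.2,"spin":0},{"grip":1,"dx":-0.1,"dy":10,"dz":-0.2,"spin":0},{"grip":1,"dx":-0.1,"dy":10,"dz":-0.2,"spin":0}]' 25; python3 -m jog '[{"grip":1,"dx":0,"dy":-3,"dz":0,"spin":0},{"grip":1,"dx":0,"dy":-7,"dz":0,"spin":0},{"grip":1,"dx":0,"dy":-11,"dz":0,"spin":0},{"grip":1,"dx":0,"dy":-11,"dz":0,"spin":0},{"grip":1,"dx":0,"dy":-11,"dz":0,"spin":0}]'; python3 go.py 613 98.2 120 2.3
```

```text
clock: 11.72
eef_pos: [610.5, -284.7, 11.6]
eef_rot: [-1.571, -0.0, 0.182]
wrist_force: [-1.5, 0.5, 3.6]
finger_gap: 21.8
clock: 12.35
eef_pos: [610.1, -284.4, 120.1]
eef_rot: [-1.57, 0.001, 0.182]
wrist_force: [-0.9, -0.1, -1.0]
finger_gap: 21.7
pos [ 610.1 -284.4  120.1] yaw 10.4 gap 21.7 F [-0.9 -0.1 -1. ] t 12.35 | dx 7.21 dy 0.05 dz 37.57 spin 8.1
```

```bash
python3 -m jog '[{"grip":1,"dx":0.5,"dy":0,"dz":3,"spin":1},{"grip":1,"dx":1.3,"dy":0,"dz":7,"spin":2},{"grip":1,"dx":2.3,"dy":0,"dz":12,"spin":3},{"grip":1,"dx":3.3,"dy":0,"dz":17,"spin":4},{"grip":1,"dx":4.3,"dy":0,"dz":22,"spin":5},{"grip":1,"dx":5.3,"dy":0,"dz":27,"spin":6},{"grip":1,"dx":6.2,"dy":0,"dz":32,"spin":7},{"grip":1,"dx":7,"dy":0,"dz":36,"spin":8},{"grip":1,"dx":7.2,"dy":0,"dz":37.5,"spin":8.1},{"grip":1,"dx":7.2,"dy":0,"dz":37.5,"spin":8.1},{"grip":1,"dx":7.2,"dy":0,"dz":37.5,"spin":8.1}]'; python3 -m jog '[{"grip":1,"dx":0,"dy":2,"dz":0,"spin":0},{"grip":1,"dx":0,"dy":4,"dz":0,"spin":0},{"grip":1,"dx":0,"dy":6,"dz":0,"spin":0},{"grip":1,"dx":0,"dy":7,"dz":0,"spin":0},{"grip":1,"dx":0,"dy":7,"dz":0,"spin":0},{"grip":1,"dx":0,"dy":7,"dz":0,"spin":0}]'; python3 go.py 613 97.2 29.5 2.3;  python3 - <<'E'
from h import *
a=snap('top')['color'][160:270,160:290];b=snap('scene')['color'][190:360,225:430]
a=cv2.resize(a,None,fx=3,fy=3,interpolation=2);b=cv2.resize(b,None,fx=2,fy=2,interpolation=2)
o=np.zeros((340,800,3),'uint8');o[:330,:390]=a;o[:340,390:800]=b;cv2.imwrite('pics/e.png',o[:,:,::-1])
E
```

```text
clock: 13.72
eef_pos: [613.4, 95.9, 121.0]
eef_rot: [-1.571, 0.001, 0.04]
wrist_force: [0.3, 0.0, -1.0]
finger_gap: 21.6
clock: 14.48
eef_pos: [613.8, 97.3, 52.1]
eef_rot: [-1.571, -0.001, 0.041]
wrist_force: [-1.1, 0.2, -2.1]
finger_gap: 22.1
pos [613.8  97.3  52.1] yaw 2.3 gap 22.1 F [-1.1  0.2 -2.1] t 14.47 | dx -0.09 dy 2.26 dz -0.01 spin 0.0
```

View pics/e.png

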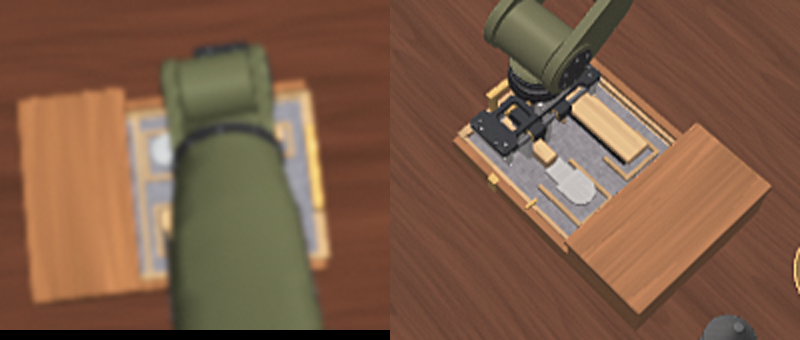

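The shoehorn is held over its bay. The blade tip is near scene crop (592,200) and near (150,150) in the top crop. I'll check its offset.

```bash
cat > bl.py <<'E'
from m import *
import sys
zb=float(sys.argv[1])
for c,f,w in((S,f2,(280,265,330,300)),(T,f1,(205,195,222,228))):
    x0,y0,x1,y1=w;h=cv2.cvtColor(c['color'][y0:y1,x0:x1],cv2.COLOR_RGB2HSV)
    m=cv2.inRange(h,(0,0,165),(180,50,255));n,l,s,_=cv2.connectedComponentsWithStats(m);k=1+s[1:,4].argmax()
    w=loc(f,ray(c,np.argwhere(l==k)[:,::-1]+[x0,y0],zb));print(len(w),'x',w[:,0].min(),w[:,0].max(),'y',w[:,1].min(),w[:,1].max(),'mean',w.mean(0))
E
python3 bl.py 46 | tail -2
```

```text
310 x -51.3 23.0 y -68.9 -27.7 mean [-12.83548387 -48.25      ]
89 x 3.8 33.4 y -73.4 -21.7 mean [ 18.84494382 -49.4752809 ]
```

```bash
python3 -m jog '[{"grip":1,"dx":-0.05,"dy":0.8,"dz":0,"spin":0},{"grip":1,"dx":-0.05,"dy":1.5,"dz":0,"spin":0},{"grip":1,"dx":-0.05,"dy":1.9,"dz":0,"spin":0},{"grip":1,"dx":-0.05,"dy":2.1,"dz":0,"spin":0},{"grip":1,"dx":-0.05,"dy":2.2,"dz":0,"spin":0},{"grip":1,"dx":-0.05,"dy":2.25,"dz":0,"spin":0},{"grip":1,"dx":-0.05,"dy":2.3,"dz":0,"spin":0},{"grip":1,"dx":-0.05,"dy":2.3,"dz":0,"spin":0}]'
```

```text
clock: 15.68
eef_pos: [613.0, 97.2, 29.5]
eef_rot: [-1.571, -0.0, 0.041]
wrist_force: [-5.8, -1.9, 10.5]
finger_gap: 22.1
```

```bash
python3 -m jog '[{"grip":3,"dx":0,"dy":0,"dz":0,"spin":0},{"grip":4,"dx":0,"dy":0,"dz":0,"spin":0},{"grip":4,"dx":0,"dy":0,"dz":0,"spin":0},{"grip":4,"dx":0,"dy":0,"dz":0,"spin":0},{"grip":4,"dx":0,"dy":-3,"dz":0,"spin":0},{"grip":4,"dx":0,"dy":-7,"dz":0,"spin":0},{"grip":4,"dx":0,"dy":-11,"dz":0,"spin":0},{"grip":4,"dx":0,"dy":-11,"dz":0,"spin":0},{"grip":4,"dx":0,"dy":-11,"dz":0,"spin":0}]'; python3 go.py 567 1.3 115 -87.7
```

```text
clock: 16.8
eef_pos: [612.6, 97.1, 137.7]
eef_rot: [-1.571, 0.001, 0.041]
wrist_force: [0.6, 0.5, -0.4]
finger_gap: 40.0
pos [612.6  97.1 137.7] yaw 2.3 gap 40.0 F [ 0.6  0.5 -0.4] t 16.8 | dx -4.95 dy 2.27 dz -9.39 spin 90.0
```

```bash
python3 -m jog '[{"grip":4,"dx":-1,"dy":0,"dz":-2,"spin":10},{"grip":4,"dx":-2,"dy":0,"dz":-4,"spin":20},{"grip":4,"dx":-3,"dy":0,"dz":-6,"spin":30},{"grip":4,"dx":-4,"dy":1,"dz":-8,"spin":40},{"grip":4,"dx":-5,"dy":2.2,"dz":-9.4,"spin":50},{"grip":4,"dx":-5,"dy":2.2,"dz":-9.4,"spin":60},{"grip":4,"dx":-5,"dy":2.2,"dz":-9.4,"spin":70},{"grip":4,"dx":-5,"dy":2.2,"dz":-9.4,"spin":80},{"grip":4,"dx":-5,"dy":2.2,"dz":-9.4,"spin":90},{"grip":4,"dx":-5,"dy":2.2,"dz":-9.4,"spin":90},{"grip":4,"dx":-5,"dy":2.2,"dz":-9.4,"spin":90}]'; python3 go.py 567 1.3 63 -87.7;  python3 - <<'E'
from h import *
a=snap('top')['color'][160:270,160:290];b=snap('scene')['color'][190:360,225:430]
a=cv2.resize(a,None,fx=3,fy=3,interpolation=2);b=cv2.resize(b,None,fx=2,fy=2,interpolation=2)
o=np.zeros((340,800,3),'uint8');o[:330,:390]=a;o[:340,390:800]=b;cv2.imwrite('pics/f.png',o[:,:,::-1])
E
```

```text
clock: 18.18
eef_pos: [566.5, 1.3, 115.8]
eef_rot: [-1.572, 0.0, -1.526]
wrist_force: [0.4, 0.7, 0.1]
finger_gap: 40.1
pos [566.5   1.3 115.8] yaw -87.5 gap 40.1 F [0.4 0.7 0.1] t 18.18 | dx -0.00 dy 5.28 dz 0.05 spin 0.2
```

View pics/f.png

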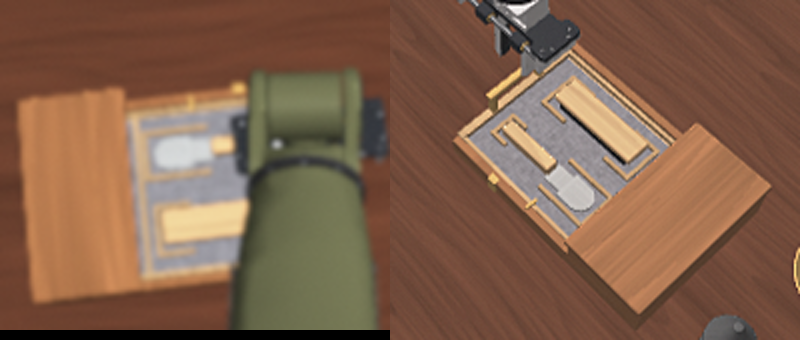

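Both items lie inside their ribs, with the shoehorn's blade towards the hood. Before pulling I'll measure the placements, using the same camera for item and bay.

```bash
python3 - <<'E' | tail -3
from m import *
B2=lambda p:(np.array(p,float)-[390,0]+.5)/2-.5+[225,190]
w=loc(f2,ray(S,B2([(557,94),(574,80),(649,145),(627,160)]),50));print('brush top corners',w.tolist(),w.mean(0))
w=loc(f2,ray(S,B2([(504,126),(513,118)]),40));print('horn end',w.tolist())
E
python3 bl.py 22 | tail -2
```

```text
[-151.9  -27.1]]
brush top corners [[-126.0, 34.3], [-125.9, 69.3], [22.5, 70.1], [17.5, 30.2]] [-52.975  50.975]
horn end [[-144.0, -54.5], [-144.7, -36.0]]
311 x -52.7 22.5 y -67.4 -24.7 mean [-13.65498392 -46.83536977]
160 x -13.6 36.0 y -77.4 -24.9 mean [ 10.93625  -51.715625]
```

```bash
python3 -m jog '[{"grip":4,"dx":0,"dy":2,"dz":0,"spin":0.2},{"grip":4,"dx":0,"dy":4,"dz":0,"spin":0.2},{"grip":4,"dx":0,"dy":5.2,"dz":0,"spin":0.2},{"grip":4,"dx":0,"dy":5.3,"dz":0,"spin":0.2},{"grip":4,"dx":0,"dy":5.3,"dz":0,"spin":0.2},{"grip":0.5,"dx":0,"dy":5.3,"dz":0,"spin":0.2},{"grip":0.5,"dx":0,"dy":5.3,"dz":0,"spin":0.2},{"grip":0.5,"dx":0,"dy":5.3,"dz":0,"spin":0.2},{"grip":0.5,"dx":0,"dy":5.3,"dz":0,"spin":0.2},{"grip":0.5,"dx":0,"dy":5.3,"dz":0,"spin":0.2},{"grip":0.5,"dx":0,"dy":5.3,"dz":0,"spin":0.2}]' 40; python3 go.py 567 1.3 63 -87.7
```

```text
clock: 19.85
eef_pos: [566.9, 1.4, 63.7]
eef_rot: [-1.57, 0.0, -1.534]
wrist_force: [-0.8, 4.5, 3.8]
finger_gap: 11.2
pos [566.9   1.4  63.7] yaw -87.9 gap 11.2 F [-0.8  4.5  3.8] t 19.85 | dx 0.01 dy 0.07 dz 0.01 spin -0.2
```

Gripped (gap 11.2 mm on the 12 mm bar). Now I'll pull slowly by about 63 mm.

```bash
python3 -m jog '[{"grip":0.5,"dx":0.2,"dy":0,"dz":0,"spin":0},{"grip":0.5,"dx":0.5,"dy":0,"dz":0,"spin":0},{"grip":0.5,"dx":0.9,"dy":0,"dz":0,"spin":0},{"grip":0.5,"dx":1.3,"dy":0,"dz":0,"spin":0},{"grip":0.5,"dx":1.7,"dy":0,"dz":0,"spin":0},{"grip":0.5,"dx":2.1,"dy":0,"dz":0,"spin":0},{"grip":0.5,"dx":2.6,"dy":0,"dz":0,"spin":0},{"grip":0.5,"dx":3.1,"dy":0,"dz":0,"spin":0},{"grip":0.5,"dx":3.6,"dy":0,"dz":0,"spin":0},{"grip":0.5,"dx":4.1,"dy":0,"dz":0,"spin":0},{"grip":0.5,"dx":4.6,"dy":0,"dz":0,"spin":0},{"grip":0.5,"dx":5.1,"dy":0,"dz":0,"spin":0},{"grip":0.5,"dx":5.5,"dy":0,"dz":0,"spin":0},{"grip":0.5,"dx":5.8,"dy":0,"dz":0,"spin":0},{"grip":0.5,"dx":6.1,"dy":0,"dz":0,"spin":0},{"grip":0.5,"dx":6.3,"dy":0,"dz":0,"spin":0},{"grip":0.5,"dx":6.3,"dy":0,"dz":0,"spin":0},{"grip":0.5,"dx":6.3,"dy":0,"dz":0,"spin":0},{"grip":0.5,"dx":6.3,"dy":0,"dz":0,"spin":0}]'; python3 - <<'E'
from h import *
a=snap('top')['color'][175:270,160:290];b=snap('scene','g.png')['color'][190:340,225:400]
a=cv2.resize(a,None,fx=3,fy=3,interpolation=2);b=cv2.resize(b,None,fx=2.3,fy=2.3,interpolation=2)
o=np.zeros((345,800,3),'uint8');o[:285,:390]=a;o[:b.shape[0],390:390+b.shape[1]]=b;cv2.imwrite('pics/h.png',o[:,:,::-1])
E
```

```text
clock: 22.22
eef_pos: [569.2, -61.4, 63.6]
eef_rot: [-1.571, 0.001, -1.534]
wrist_force: [-2.3, 6.3, 5.3]
finger_gap: 12.1
```

View pics/h.png

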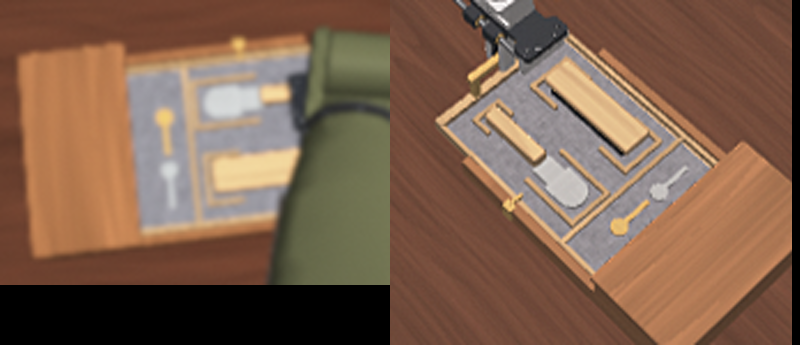

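The keys are out, both items are still in their bays, and the pointer meets the clip at scene crop (511,204). I'll take one close-up to check the alignment.

```bash
python3 - <<'E'
from h import *
b=cv2.imread('pics/g.png')[265:295,260:300]; b=cv2.resize(b,None,fx=12,fy=12,interpolation=2)
a=snap('top')['color'][175:205,220:255,::-1]; a=cv2.resize(a,None,fx=8.5,fy=12,interpolation=2)
cv2.imwrite('pics/i.png',np.hstack([b,a]))
E
```

```text
(no output)
```

View pics/i.png

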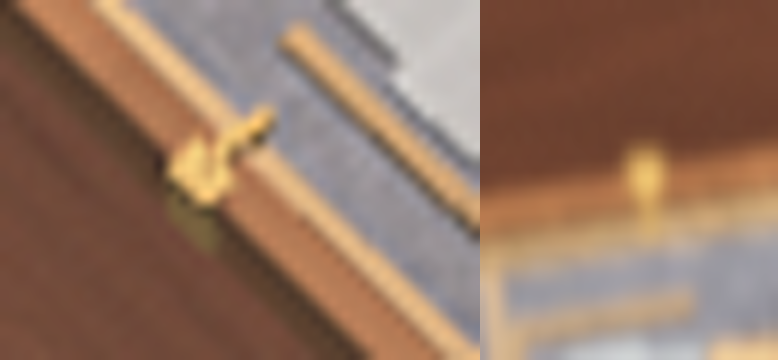

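The pointer meets the middle of the clip in both views, and the clip is at its original pixel (276,279). The grip still pulls with about 6 N, so I'm handing in.

```bash
python3 -c "
from h import *
p,R,s=tool();print(p,np.abs(s['qd']).max(),s['wrist_force'],s['finger_gap'],s['clock']);print(ticket.sign_off())"
```

```text
[569.15653301 -61.39960035  63.63194885] 0.0019358757382077962 [-1.436872    6.93819735  5.3196722 ] 11.460448704419068 22.375
the job is handed in; nothing more can be done
None
```

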